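# Slide the salt shaker into its spice rack bay and close its cap

### The job

Put the square salt shaker away in the empty channel of the white spice rack: slide it in through the open front, with its neck in the slot of the deck, until it stands fully home against the back stop, and twist its cap clockwise until it is fully shut. Do not shift the other things on the board, and leave the shaker standing there, let go.

Things in the scene. Friction and masses are not known exactly. Their poses are not given: they have to be found in the camera images.
- shaker: Salt shaker, loose, about 230 g (varies): square glass body 50 x 50 x 58 mm high; white plastic neck of diameter 22 mm from 58 to 80 mm; tall round steel cap of diameter 38 mm (40 over its fine ribs) from 80 to 116 mm, with a dark bar 3 mm high on top. Starts on the board left of the rack. Origin: centre of the underside; z up; x, y square to the faces, any of which may lead.
- cap_grip (a point): Point on the shaker's axis inside the steel cap, 102 mm above the shaker's underside (14 mm below the cap's round rim): a good height to grip the cap, with the fingertips staying clear over the rack's deck. Turns with the cap; its x axis lies along the dark bar.
- cap (a joint): How far the captive cap is unscrewed, rad: 0 = shut at a hard stop, dark bar square to the glass faces (along the shaker's x); grows counter-clockwise from above, to 1.6. Starts at 0.6 to 1.0. Friction 0.04 N m; stays where left and does not rise. The glass body turns along with the cap unless held; the channel walls hold it, letting it turn only about 0.18 rad either way.
- free_bay: The empty channel on the rack, left or right of the two, fixed. Origin: on its floor, 75 mm above the board, where the middle of the shaker stands when fully home (1 mm clear of the stop). x runs along the channel from the open front to the back stop, y across, z up. Walls 58 mm apart, cork-lined floor, back stop 35 mm high with its face at x = +26 mm.
- free_bay_mouth (a point): Middle of the floor at the empty channel's open front end, the only way in, nearly level with the rack's front: 84 mm before the home place (x = -84 mm in the channel's frame).
- free_bay_slot (a point): Middle of the slot in the white deck over the empty channel, straight above the home place, on the deck's top: 72 mm above the channel floor; deck 6 mm thick. Slot 32 mm wide, open from the mouth to beyond the back stop. The neck runs in it, the body under the deck, the cap above; with the shaker on the floor 8 mm are free between body and deck and 8 mm between deck and cap.
- rack: White spice rack, fixed: drawer cabinet 160 (x) x 260 (y) x 75 mm high, its front with the drawer's bar handle (35 mm out, lower than the channel floor) facing the robot at yaw 0; the drawer, which may stand up to 20 mm open, is not needed. Origin: centre of the underside. Two channels stand side by side on top, 60 mm left and right of the middle; deck top 147 mm above the board.
- pepper: Round pepper shaker, diameter 48 mm, 92 mm high with a low cap, standing in the other channel; to be left alone. Origin: centre of the underside.
- jar: Round spice jar, diameter 68 mm, 101 mm high, on the board left of the salt shaker; to be left alone. Origin: centre of the underside.
- plate: Red melamine plate, diameter 180 mm, 18 mm high; to be left alone. Origin: centre of the underside.
- pot: Small white ceramic pot with lid, diameter 120 mm, 112 mm high; to be left alone. Origin: centre of the underside.
- tongs: Steel tongs, 240 mm long along their x, 70 mm wide, 11 mm high; to be left alone. Origin: middle, on the board.
- mug: Mug, diameter 80 mm, 90 mm high; to be left alone. Origin: centre of the underside.
Things that resemble listed ones, but are neither listed nor needed, are in the scene too. What is shaped like the shaker but yellow is not meant.

How it is judged:
By the outcome, as a careful person would: the job done as asked, in the order asked, and still so for the second after the job is handed in, with the robot touching nothing.
It also fails if it takes over 54 s, if anything falls off the work surface, if the arm or the gripper's body presses on something with over 40 N, if the wrist force passes 120 N, or if a joint passes its speed limit or range.

### The arm

A 6-joint arm with a two-finger parallel gripper is mounted at the origin on the work surface. World frame = base frame: x ahead of the robot, y to its left, z up, the work surface at z = 0. Lengths are in m, angles in rad, forces in N, time in s.
With the tool pointing down it reaches from about 0.325 to 0.9 m from the base axis. Payload 6.1 kg.
Tool frame: the origin (TCP) lies midway between the tips of the shut fingers; the grasp point (between the pads) lies 19 mm behind it (ctrl.grasp_offset is the distance from the TCP to the grasp point, in m); z points along the fingers, y is the line along which they close (so a half turn about z gives the same grasp; the last joint's range is limited). The gripper opens to 87 mm and grips with 3 to 60 N. Pads are 19 mm wide; open, the fingers measure 117 mm over their backs; the gripper's body (75 mm by 190 mm) begins 51 mm behind the grasp point.
Start: joints at [1.113, 0.22, 1.526, -0, 1.395, -0.126], TCP at [0.204, 0.591, 0.223] pointing down, gripper open.
Joint ranges: [-2.98, 2.98], [-0.91, 2.08], [0.09, 2.57], [-1.24, 4.39], [0.2, 2.65], [-2.68, 2.68]. Speed limits (rad/s): [2.57, 2.57, 3.01, 3.14, 3.14, 3.14].

### API

Orientations are given as a unit quaternion [x, y, z, w].
In Python, from station import ctrl gives the robot as it stands.
- The arm moves only by the shell command python3 -m jog 'ROWS'. ROWS is JSON, a list of rows, each an object of numbers: "grip": the closure, from 0 (fully open) to 1 (shut); "tx", "ty", "tz": the shift along the tool's x, y, z in mm; "wx", "wy", "wz": the turn, a rotation vector about the tool's x, y, z in rad. A call has exactly 8 rows; each row is the pose to reach, as a shift and turn from the pose commanded when the call began, along the tool's axes at that moment; what a row does not reach only later rows make up. A row lasts 1/12 s, in which the tool goes at most 41.7 mm and 7.16 degrees, less where a joint would pass 70% of its speed; a pose out of reach is approached as far as the arm can. A call with a gripper value outside its range is refused whole. The fingers move at their own pace and stop on an object; the grip force is fixed at half the most. Time passes only in rows, so rows that repeat a pose let the fingers close, or fill a call up. It gives the time, the measured TCP pose, the force, the opening and the grip force at its end, in the units of the state.
- ctrl.get_obs(): the state, without advancing time (a new reading comes with each control period).
- ctrl.get_image(name): name is "side" or "top"; returns (picture, depth): 384x512x3 uint8, red, green, blue; 384x512 float32, m along the optical axis (not along the pixel's ray), 0 where there is no reading.
- ctrl.camera_info(name): a dict with "camera_matrix" (3x3 intrinsics, pixels), "extrinsics" (4x4, takes a point from camera to world coordinates). Camera axes: x right, y up, looking along -z (the intrinsics and any distortion apply to the point x, -y, -z); pixel columns grow to the right and rows downward; lengths in m; the calibration is good to about 2 mm. A picture is of the moment at which its call begins. camera_info takes no time and is no camera call.
- ctrl.job_done(): hands the job in; it is judged then, once.
The state is a dict: "t": time; "joints": joint angles; "joint_vel": joint speeds; "tau": joint torques, N m; "position": TCP position; "orientation": TCP orientation; "contact_force": force on the tool from outside, world axes, zero at the start; "ft_torque": the same for the moment, N m; "finger_gap": opening from 0.0 (shut) to 1.0 (fully open); "grasp_force": force on a finger pad.
Only numpy, scipy, OpenCV 4.12 (cv2) and the standard library are available. Lean on these libraries where they do the work, as an engineer would, in place of code of your own. Each camera call takes 0.05 s, during which the arm holds its last target. There are 200 camera calls.

## Working session

There is one attempt and no reset: what is moved stays moved. The work goes in short steps, Python scripts to look and compute and a shell command to move; the robot and the scene stay as the last step left them, time stands still between calls to the robot, and variables do not carry over. Pictures are saved under pics/ and viewed, at most 10 in all, crops included, and the job is handed in when it is done.

```bash
mkdir -p pics; ls; cat > h.py <<'E'
import numpy as np, cv2
from station import ctrl
def grab(n,tag):
    im,d=ctrl.get_image(n); np.savez(f'{tag}.npz',im=im,d=d); cv2.imwrite(f'pics/{tag}.png',im[:,:,::-1]); return im,d
def cam(n):
    c=ctrl.camera_info(n); return np.array(c['camera_matrix']),np.array(c['extrinsics']),c
def cloud(n,d):
    K,E,_=cam(n); v,u=np.mgrid[:d.shape[0],:d.shape[1]]
    P=np.stack([(u-K[0,2])/K[0,0]*d,-(v-K[1,2])/K[1,1]*d,-d],-1)
    return P@E[:3,:3].T+E[:3,3]
def ray(n,u,v,z):
    K,E,_=cam(n); r=E[:3,:3]@np.array([(u-K[0,2])/K[0,0],-(v-K[1,2])/K[1,1],-1]); o=E[:3,3]
    return o+r*(z-o[2])/r[2]
E
python3 - <<'E'
from h import *
a,_=grab('top','top0'); b,_=grab('side','side0')
print(ctrl.camera_info('top'),ctrl.camera_info('side'))
print(ctrl.get_obs())
E
```

```text
pics
{'camera_matrix': array([[350.39500826,   0.        , 253.92286871],
       [  0.        , 350.39500826, 197.9576925 ],
       [  0.        ,   0.        ,   1.        ]]), 'extrinsics': array([[ 0.01460955,  0.98493273, -0.17231969,  0.34058079],
       [-0.99986895,  0.01559278,  0.00435354,  0.0148375 ],
       [ 0.00697489,  0.1722335 ,  0.98503146,  1.18618078],
       [ 0.        ,  0.        ,  0.        ,  1.        ]])} {'camera_matrix': array([[438.92231114,   0.        , 262.07477939],
       [  0.        , 438.92231114, 191.75005703],
       [  0.        ,   0.        ,   1.        ]]), 'extrinsics': array([[ 6.81454406e-01, -4.62688882e-01,  5.67043994e-01,
         1.33332806e+00],
       [ 7.31860336e-01,  4.31439393e-01, -5.27485069e-01,
        -7.55525996e-01],
       [-5.83639506e-04,  7.74454032e-01,  6.32629917e-01,
         1.03762633e+00],
       [ 0.00000000e+00,  0.00000000e+00,  0.00000000e+00,
         1.00000000e+00]])}
{'t': 0.1, 'joints': array([ 1.11287984e+00,  2.21119692e-01,  1.52748108e+00,  1.45349196e-05,
        1.39471270e+00, -1.26090260e-01]), 'joint_vel': array([ 0.0007506 ,  0.00044284, -0.00094363, -0.00085502,  0.00037941,
       -0.00068347]), 'tau': array([ 1.49338153e-03, -4.95941806e+01, -3.88524413e+01,  7.02494360e-02,
        5.14413812e-02, -6.86504805e-06]), 'position': array([0.20335343, 0.5904086 , 0.221572  ]), 'orientation': array([ 1.65154175e-01,  9.86267387e-01, -8.21929130e-04, -2.54538709e-04]), 'contact_force': array([ 0.58531291, -0.69690549, -0.25765906]), 'ft_torque': array([0.01253735, 0.0746391 , 0.02585392]), 'grasp_force': 0.0, 'finger_gap': 0.9980769028003397}
```

View pics/top0.png

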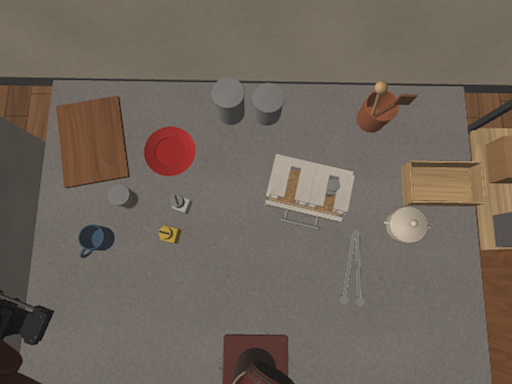

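View pics/side0.png

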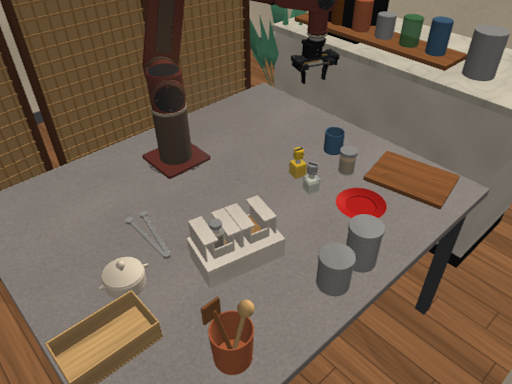

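The top view shows the white shaker at about (180,203), with the yellow decoy at (169,235). The rack is at (310,187): its left channel (292,185) is empty and the pepper stands in the right one (333,185). I'll enlarge both.

```bash
python3 - <<'E'
from h import *
T=np.load('top0.npz');S=np.load('side0.npz')
def c(im,x,y,w,h,s): return cv2.resize(im[y:y+h,x:x+w,::-1],None,fx=s,fy=s,interpolation=cv2.INTER_CUBIC)
a=c(T['im'],160,185,40,55,7);a=cv2.resize(a,(280,385))
b=c(T['im'],260,150,100,77,5)
cv2.imwrite('pics/m1.png',np.hstack([a,b]))
P=cloud('top',T['d'])
for n,(x0,x1,y0,y1) in {'sh':(170,192,190,216),'rack':(262,358,152,222)}.items():
    q=P[y0:y1,x0:x1].reshape(-1,3); h,e=np.histogram(q[:,2],bins=np.arange(-.01,.2,.01)); print(n,dict(zip(e.round(2),h)))
q=P[190:216,170:192].reshape(-1,3); m=q[:,2]>.1; print(m.sum(),q[m].mean(0),q[m].min(0),q[m].max(0))
m=P[...,2]>.135; m[:150]=0;m[225:]=0;m[:,:260]=0;m[:,360:]=0
q=P[m];print(len(q),cv2.minAreaRect(q[:,:2].astype(np.float32)*1000),np.median(q[:,2]))
P2=cloud('side',S['d']);im=S['im']
m=(P2[...,2]>.11); m[:160]=0;m[195:]=0;m[:,:303]=0;m[:,320:]=0
print('side cap',P2[m].mean(0),P2[m].min(0),P2[m].max(0))
E
```

```text
sh {np.float64(-0.01): np.int64(93), np.float64(0.0): np.int64(166), np.float64(0.01): np.int64(11), np.float64(0.02): np.int64(13), np.float64(0.03): np.int64(11), np.float64(0.04): np.int64(11), np.float64(0.05): np.int64(97), np.float64(0.06): np.int64(14), np.float64(0.07): np.int64(0), np.float64(0.08): np.int64(8), np.float64(0.09): np.int64(8), np.float64(0.1): np.int64(12), np.float64(0.11): np.int64(113), np.float64(0.12): np.int64(11), np.float64(0.13): np.int64(0), np.float64(0.14): np.int64(0), np.float64(0.15): np.int64(0), np.float64(0.16): np.int64(0), np.float64(0.17): np.int64(0), np.float64(0.18): np.int64(0)}
rack {np.float64(-0.01): np.int64(740), np.float64(0.0): np.int64(1551), np.float64(0.01): np.int64(14), np.float64(0.02): np.int64(81), np.float64(0.03): np.int64(47), np.float64(0.04): np.int64(118), np.float64(0.05): np.int64(169), np.float64(0.06): np.int64(355), np.float64(0.07): np.int64(1069), np.float64(0.08): np.int64(79), np.float64(0.09): np.int64(38), np.float64(0.1): np.int64(42), np.float64(0.11): np.int64(47), np.float64(0.12): np.int64(23), np.float64(0.13): np.int64(61), np.float64(0.14): np.int64(1811), np.float64(0.15): np.int64(318), np.float64(0.16): np.int64(116), np.float64(0.17): np.int64(16), np.float64(0.18): np.int64(0)}
140 [0.5123759  0.2426923  0.14623728] [0.34058079 0.0148375  0.10037644] [0.53704433 0.27070921 1.18618078]
2311 ((469.23486328125, -140.0931396484375), (239.81631469726562, 323.58880615234375), 76.24885559082031) 0.14812070296580715
side cap [0.53162503 0.23563554 0.130106  ] [ 0.49947553 -0.755526    0.11085129] [1.33332806 0.27311842 1.03762633]
```

View pics/m1.png

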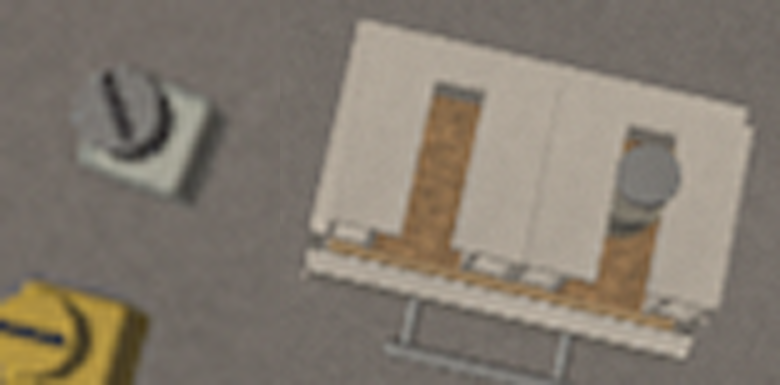

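The crop shows the cap's dark bar running from about (175,195) to (179,203) in full-image pixels, with the glass body offset to its lower right. The left slot's cork strip runs from (326,163) to (319,187) and the rack is turned by roughly -13°. Next I'll measure the shaker and the slot.

```bash
python3 - <<'E'
from h import *
T=np.load('top0.npz');im=T['im'];P=cloud('top',T['d']);ok=T['d']>.1
hsv=cv2.cvtColor(im,cv2.COLOR_RGB2HSV).astype(int)
# cap: points z .108-.125
def box(m,x0,x1,y0,y1):
    k=np.zeros(m.shape,bool);k[y0:y1,x0:x1]=1;return m&k
c=box(ok&(P[...,2]>.112)&(P[...,2]<.13),168,193,188,218)
v,u=np.nonzero(c);print('cap px',len(u),u.min(),u.max(),v.min(),v.max());
(cx,cy),r=cv2.minEnclosingCircle(np.stack([u,v],1).astype(np.float32));print('cap',cx,cy,r,ray('top',cx,cy,.116),P[c].mean(0))
g=im.astype(int).sum(2)//3
cc=box(c&(g<75),0,512,0,384); v,u=np.nonzero(cc)
W=np.array([ray('top',a,b,.119)[:2] for a,b in zip(u,v)]);l=cv2.fitLine(W.astype(np.float32),cv2.DIST_L2,0,.01,.01).ravel();print('bar n',len(u),l,np.arctan2(l[1],l[0]))
# body top
b=box(ok&(P[...,2]>.048)&(P[...,2]<.068)&(g>110),168,193,188,218)
v,u=np.nonzero(b);W=np.array([ray('top',a,bb,.058)[:2] for a,bb in zip(u,v)])
print('body n',len(u),W.min(0),W.max(0),cv2.minAreaRect((W*1000).astype(np.float32)))
for t in np.deg2rad(np.arange(-45,45,5)):
    q=W@np.array([[np.cos(t),-np.sin(t)],[np.sin(t),np.cos(t)]]);print(round(np.degrees(t)),np.ptp(q,axis=0).round(4),end=' ')
print()
# slot: cork
ck=(hsv[...,0]>5)&(hsv[...,0]<22)&(hsv[...,1]>90)
rows=[]
for vv in range(170,197):
    us=np.nonzero(ck[vv,280:305])[0]+280
    if len(us): rows.append((vv,us.min()-.5,us.max()+.5)); 
L=np.array([ray('top',a,vv,.144)[:2] for vv,a,_ in rows]);R=np.array([ray('top',a,vv,.147)[:2] for vv,_,a in rows])
for i in range(len(rows)):print(rows[i],L[i].round(3),R[i].round(3),round(float(np.linalg.norm(L[i]-R[i])),3))
d=box(ok&(P[...,2]>.141)&(P[...,2]<.156),262,358,152,222)
q=P[d][:,:2]*1000;print('deck',len(q),cv2.minAreaRect(q.astype(np.float32)),np.median(P[d][:,2]))
print('top z board',np.median(P[230:280,230:280,2]))
E
```

```text
cap px 121 170 182 194 206
cap 176.3000030517578 199.6999969482422 6.307241916656494 [0.51852546 0.25009761 0.116     ] [0.51844569 0.24994876 0.11683149]
bar n 15 [0.9329839  0.35991824 0.51689386 0.24927945] 0.36818025
body n 100 [0.48810273 0.22144899] [0.53755444 0.27913242] ((517.4957885742188, 250.5315704345703), (49.44898986816406, 48.613834381103516), 70.93734741210938)
-45 [0.0597 0.0464] -40 [0.0582 0.0475] -35 [0.0565 0.0483] -30 [0.0544 0.0487] -25 [0.0519 0.0487] -20 [0.0489 0.0493] -15 [0.0488 0.0512] -10 [0.0494 0.0538] -5 [0.0496 0.0559] 0 [0.0495 0.0577] 5 [0.0496 0.0593] 10 [0.0495 0.061 ] 15 [0.0491 0.0623] 20 [0.0483 0.063 ] 25 [0.0471 0.0633] 30 [0.0455 0.0631] 35 [0.0436 0.0625] 40 [0.0449 0.0613] 
(170, np.float64(290.5), np.float64(295.5)) [ 0.612 -0.101] [ 0.611 -0.116] 0.015
(171, np.float64(289.5), np.float64(299.5)) [ 0.608 -0.098] [ 0.608 -0.128] 0.03
(172, np.float64(289.5), np.float64(299.5)) [ 0.605 -0.097] [ 0.605 -0.128] 0.03
(173, np.float64(289.5), np.float64(299.5)) [ 0.602 -0.097] [ 0.602 -0.128] 0.03
(174, np.float64(289.5), np.float64(298.5)) [
[... 1293 characters left out ...]
(295.5)) [ 0.549 -0.085] [ 0.549 -0.115] 0.03
(191, np.float64(285.5), np.float64(295.5)) [ 0.546 -0.085] [ 0.546 -0.115] 0.03
(192, np.float64(285.5), np.float64(294.5)) [ 0.543 -0.085] [ 0.543 -0.112] 0.027
(193, np.float64(284.5), np.float64(294.5)) [ 0.54  -0.082] [ 0.54  -0.112] 0.03
(194, np.float64(284.5), np.float64(294.5)) [ 0.537 -0.082] [ 0.536 -0.112] 0.03
(195, np.float64(284.5), np.float64(294.5)) [ 0.533 -0.082] [ 0.533 -0.112] 0.03
(196, np.float64(284.5), np.float64(293.5)) [ 0.53  -0.082] [ 0.53  -0.109] 0.027
deck 2125 ((568.5962524414062, -164.57579040527344), (238.7090301513672, 115.99435424804688), 77.29899597167969) 0.14798354878241904
top z board 0.0008417755349331424
```

```bash
cat >> h.py <<'E'
from scipy.spatial.transform import Rotation as Rot
def to(x,y,z,psi=None):
    o=ctrl.get_obs(); R=Rot.from_quat(o['orientation']).as_matrix(); p=o['position']
    now=np.arctan2(R[1,1],R[0,1])
    s='t %.2f pos %s psi %.3f tilt %.4f %.4f j6 %.2f F %s gap %.3f'%(o['t'],p.round(4),now,R[0,2],R[1,2],o['joints'][5],np.round(o['contact_force'],1),o['finger_gap'])
    print(s,'| dt mm',(R.T@(np.array([x,y,z])-p)*1000).round(1), '' if psi is None else 'wz %.3f'%(now-psi))
E
python3 -m jog '[{"tx":-290,"ty":-155},{"tx":-290,"ty":-155},{"tx":-290,"ty":-155},{"tx":-290,"ty":-155},{"tx":-290,"ty":-155},{"tx":-290,"ty":-155},{"tx":-290,"ty":-155},{"tx":-290,"ty":-155}]'
python3 - <<'E'
from h import *
to(.518,.250,.222)
E
```

```text
t 0.10 pos [0.2034 0.5904 0.2216] psi 1.239 tilt -0.0008 -0.0015 j6 -0.13 F [ 0.6 -0.7 -0.3] gap 0.998 | dt mm [-4.084e+02 -2.193e+02 -1.000e-01] $[0]: bad value
```

```bash
python3 -m jog '[{"grip":0,"tx":-290,"ty":-155,"tz":0,"wx":0,"wy":0,"wz":0},{"grip":0,"tx":-290,"ty":-155,"tz":0,"wx":0,"wy":0,"wz":0},{"grip":0,"tx":-290,"ty":-155,"tz":0,"wx":0,"wy":0,"wz":0},{"grip":0,"tx":-290,"ty":-155,"tz":0,"wx":0,"wy":0,"wz":0},{"grip":0,"tx":-290,"ty":-155,"tz":0,"wx":0,"wy":0,"wz":0},{"grip":0,"tx":-290,"ty":-155,"tz":0,"wx":0,"wy":0,"wz":0},{"grip":0,"tx":-290,"ty":-155,"tz":0,"wx":0,"wy":0,"wz":0},{"grip":0,"tx":-290,"ty":-155,"tz":0,"wx":0,"wy":0,"wz":0}]'
python3 - <<'E'
from h import *
to(.518,.250,.222)
E
```

```text
t: 0.77
position: [0.4284, 0.3477, 0.2222]
orientation: [0.165, 0.986, -0.0, -0.0]
contact_force: [1.5, 0.7, -0.8]
finger_gap: 1.002
grasp_force: 0.0
t 0.77 pos [0.4284 0.3477 0.2222] psi 1.239 tilt -0.0002 -0.0005 j6 -0.70 F [ 1.5  0.7 -0.8] gap 1.002 | dt mm [-116.6  -63.1    0.2]
```

```bash
python3 -m jog '[{"grip":0,"tx":-40,"ty":-21,"tz":0},{"grip":0,"tx":-75,"ty":-41,"tz":0},{"grip":0,"tx":-105,"ty":-57,"tz":0},{"grip":0,"tx":-117,"ty":-63,"tz":15},{"grip":0,"tx":-117,"ty":-63,"tz":40},{"grip":0,"tx":-117,"ty":-63,"tz":65},{"grip":0,"tx":-117,"ty":-63,"tz":75},{"grip":0,"tx":-117,"ty":-63,"tz":75}]'
python3 - <<'E'
from h import *
grab('side','s1'); grab('top','t1')
S=np.load('s1.npz')['im'][110:210,260:390,::-1];T=np.load('t1.npz')['im'][170:240,130:221,::-1]
cv2.imwrite('pics/m2.png',np.hstack([cv2.resize(S,(390,300),interpolation=2),cv2.resize(T,(390,300),interpolation=2)]))
to(.518,.250,.083)
E
```

```text
t 0.87 pos [0.4305 0.3458 0.2222] psi 1.233 tilt 0.0009 -0.0019 j6 -0.70 F [ 0.4  0.3 -0.9] gap 1.000 | dt mm [-114.   -61.2  139.4] $[0]: bad value
```

View pics/m2.png

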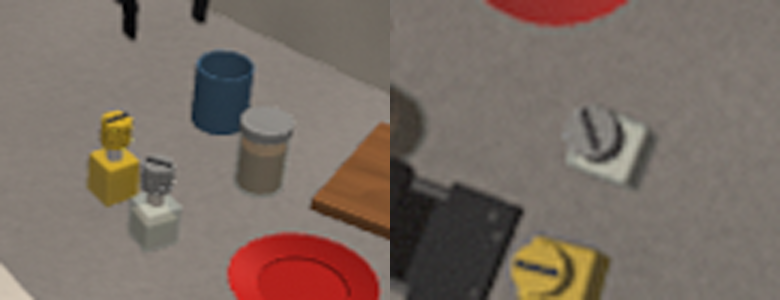

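The arm did not move, because a row needs all seven numbers. The picture shows the shaker undisturbed, with the gripper still behind the yellow one. Repeating the move with full rows.

```bash
python3 -m jog '[{"grip":0,"tx":-36,"ty":-19,"tz":0,"wx":0,"wy":0,"wz":0},{"grip":0,"tx":-72,"ty":-39,"tz":0,"wx":0,"wy":0,"wz":0},{"grip":0,"tx":-105,"ty":-57,"tz":0,"wx":0,"wy":0,"wz":0},{"grip":0,"tx":-116,"ty":-63,"tz":15,"wx":0,"wy":0,"wz":0},{"grip":0,"tx":-116,"ty":-63,"tz":40,"wx":0,"wy":0,"wz":0},{"grip":0,"tx":-116,"ty":-63,"tz":65,"wx":0,"wy":0,"wz":0},{"grip":0,"tx":-116,"ty":-63,"tz":75,"wx":0,"wy":0,"wz":0},{"grip":0,"tx":-116,"ty":-63,"tz":75,"wx":0,"wy":0,"wz":0}]'
python3 - <<'E'
from h import *
grab('side','s2')
S=np.load('s2.npz')['im'][100:230,240:390,::-1]
cv2.imwrite('pics/m3.png',cv2.resize(S,(600,520),interpolation=2))
to(.518,.250,.083)
E
```

```text
t: 1.53
position: [0.5136, 0.2522, 0.1438]
orientation: [0.165, 0.986, -0.002, -0.003]
contact_force: [-1.3, -0.0, -0.2]
finger_gap: 0.997
grasp_force: 0.0
t 1.58 pos [0.515  0.2527 0.1461] psi 1.240 tilt -0.0035 -0.0010 j6 -0.92 F [0.6 0.3 1.2] gap 0.997 | dt mm [-4.  -1.5 63.1]
```

View pics/m3.png

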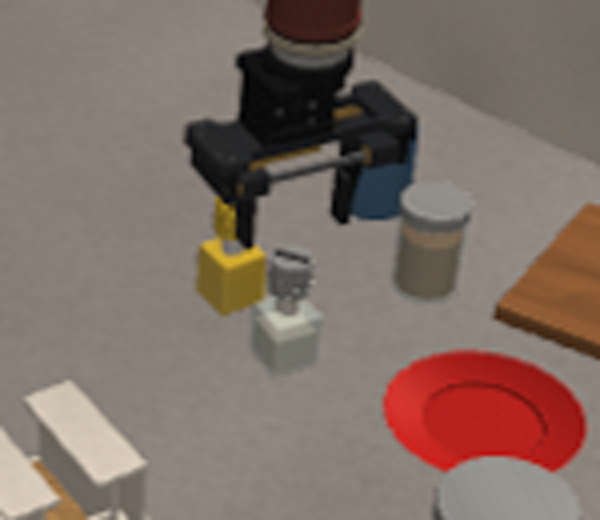

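The fingers straddle the shaker's cap (crop (290,270)) from above and are clear of the yellow one. Descending and closing.

```bash
python3 -m jog '[{"grip":0,"tx":-3,"ty":-1,"tz":20,"wx":0,"wy":0,"wz":0},{"grip":0,"tx":-4,"ty":-1,"tz":40,"wx":0,"wy":0,"wz":0},{"grip":0,"tx":-4,"ty":-1,"tz":62,"wx":0,"wy":0,"wz":0},{"grip":0,"tx":-4,"ty":-1,"tz":62,"wx":0,"wy":0,"wz":0},{"grip":0.4,"tx":-4,"ty":-1,"tz":62,"wx":0,"wy":0,"wz":0},{"grip":0.7,"tx":-4,"ty":-1,"tz":62,"wx":0,"wy":0,"wz":0},{"grip":0.7,"tx":-4,"ty":-1,"tz":62,"wx":0,"wy":0,"wz":0},{"grip":0.7,"tx":-4,"ty":-1,"tz":62,"wx":0,"wy":0,"wz":0}]'
python3 - <<'E'
from h import *
to(.518,.250,.083)
E
```

```text
t: 2.25
position: [0.5212, 0.2509, 0.0877]
orientation: [0.165, 0.986, 0.001, 0.001]
contact_force: [0.7, 0.5, -0.2]
finger_gap: 0.779
grasp_force: 0.0
t 2.25 pos [0.5212 0.2509 0.0877] psi 1.239 tilt 0.0032 0.0010 j6 -0.93 F [ 0.7  0.5 -0.2] gap 0.779 | dt mm [ 2.7 -1.9  4.7]
```

```bash
python3 -m jog '[{"grip":0.7,"tx":1,"ty":-1,"tz":2,"wx":0,"wy":0,"wz":0},{"grip":0.8,"tx":1,"ty":-1,"tz":2,"wx":0,"wy":0,"wz":0},{"grip":0.8,"tx":1,"ty":-1,"tz":2,"wx":0,"wy":0,"wz":0},{"grip":0.8,"tx":1,"ty":-1,"tz":2,"wx":0,"wy":0,"wz":0},{"grip":0.8,"tx":1,"ty":-1,"tz":2,"wx":0,"wy":0,"wz":0},{"grip":0.8,"tx":1,"ty":-1,"tz":2,"wx":0,"wy":0,"wz":0},{"grip":0.8,"tx":1,"ty":-1,"tz":2,"wx":0,"wy":0,"wz":0},{"grip":0.8,"tx":1,"ty":-1,"tz":2,"wx":0,"wy":0,"wz":0}]'
python3 - <<'E'
from h import *
to(.518,.250,.083)
E
```

```text
t: 2.92
position: [0.5187, 0.2498, 0.0836]
orientation: [0.165, 0.986, 0.0, 0.0]
contact_force: [-0.4, 0.6, -0.8]
finger_gap: 0.432
grasp_force: 30.0
t 2.92 pos [0.5187 0.2498 0.0836] psi 1.239 tilt 0.0001 0.0002 j6 -0.93 F [-0.4  0.6 -0.8] gap 0.432 | dt mm [ 0.7 -0.   0.6]
```

```bash
python3 - <<'E'
from h import *
T=np.load('top0.npz');im=T['im'].astype(int);P=cloud('top',T['d'])
for v in range(160,176): print(v,im[v,294],P[v,294].round(3))
f=ray('top',294,170.0,.075);t=ray('top',294,167.5,.11);print('face base',f,'top?',t)
# slot centre line by fit
L=[];hsv=cv2.cvtColor(T['im'],cv2.COLOR_RGB2HSV);ck=(hsv[...,0]>5)&(hsv[...,0]<22)&(hsv[...,1]>90)
A=[];B=[]
for v in range(172,196):
    us=np.nonzero(ck[v,280:305])[0]+280;A.append(ray('top',us.min()-.5,v,.143)[:2]);B.append(ray('top',us.max()+.5,v,.147)[:2])
for n,X in (('L',A),('R',B)):
    X=np.array(X);k=np.polyfit(X[:,0],X[:,1],1);print(n,np.arctan(k[0]),np.polyval(k,[.5,.58]))
    L.append(k)
k=np.mean(L,0);yaw=np.arctan(k[0]);d=np.array([np.cos(yaw),np.sin(yaw)]);o=np.array([.55,np.polyval(k,.55)])
s=(f[:2]-o)@d; home=o+d*(s-.026);print('yaw',yaw,'home',home,'mouth',home-.084*d,'pre',home-.14*d)
E
```

```text
160 [175 166 153] [ 0.662 -0.119  0.081]
161 [175 166 153] [ 0.659 -0.119  0.079]
162 [176 167 152] [ 0.656 -0.119  0.078]
163 [176 166 152] [ 0.655 -0.12   0.071]
164 [175 166 151] [ 0.649 -0.119  0.079]
165 [174 165 151] [ 0.637 -0.116  0.11 ]
166 [156 148 135] [ 0.634 -0.116  0.109]
167 [117 112 103] [ 0.634 -0.117  0.098]
168 [103  98  93] [ 0.632 -0.118  0.091]
169 [113 101  88] [ 0.633 -0.119  0.077]
170 [121  97  70] [ 0.63  -0.12   0.075]
171 [134 106  74] [ 0.627 -0.12   0.073]
172 [133 104  74] [ 0.623 -0.12   0.074]
173 [128 101  73] [ 0.62  -0.12   0.073]
174 [130 102  73] [ 0.615 -0.119  0.08 ]
175 [146 113  79] [ 0.613 -0.12   0.075]
face base [ 0.62977381 -0.11966343  0.075     ] top? [ 0.62882238 -0.11546854  0.11      ]
L -0.21690501099782852 [-0.07484094 -0.0924707 ]
R -0.21914520031593127 [-0.10372363 -0.12154139]
yaw -0.21802538361225068 home [ 0.60473358 -0.11248569] mouth [ 0.52272216 -0.09431631] pre [ 0.46804787 -0.08220339]
```

```bash
python3 -m jog '[{"grip":0.8,"tx":0,"ty":0,"tz":-15,"wx":0,"wy":0,"wz":0},{"grip":0.8,"tx":0,"ty":0,"tz":-40,"wx":0,"wy":0,"wz":0},{"grip":0.8,"tx":0,"ty":0,"tz":-68,"wx":0,"wy":0,"wz":0},{"grip":0.8,"tx":0,"ty":0,"tz":-88,"wx":0,"wy":0,"wz":0},{"grip":0.8,"tx":-2,"ty":-15,"tz":-90,"wx":0,"wy":0,"wz":-0.03},{"grip":0.8,"tx":-6,"ty":-45,"tz":-90,"wx":0,"wy":0,"wz":-0.06},{"grip":0.8,"tx":-10,"ty":-80,"tz":-90,"wx":0,"wy":0,"wz":-0.09},{"grip":0.8,"tx":-15,"ty":-118,"tz":-90,"wx":0,"wy":0,"wz":-0.11}]'
python3 - <<'E'
from h import *
to(.45,-.075,.173,1.35)
E
```

```text
t: 3.58
position: [0.4934, 0.1327, 0.173]
orientation: [0.109, 0.994, -0.0, -0.0]
contact_force: [-0.2, -1.1, -1.9]
finger_gap: 0.431
grasp_force: 30.0
t 3.58 pos [0.4934 0.1327 0.173 ] psi 1.353 tilt -0.0008 -0.0001 j6 -1.24 F [-0.2 -1.1 -1.9] gap 0.431 | dt mm [-2.600e+00 -2.121e+02  1.000e-01] wz 0.003
```

```bash
python3 -m jog '[{"grip":0.8,"tx":0,"ty":-35,"tz":0,"wx":0,"wy":0,"wz":0},{"grip":0.8,"tx":-1,"ty":-70,"tz":0,"wx":0,"wy":0,"wz":0},{"grip":0.8,"tx":-1,"ty":-105,"tz":0,"wx":0,"wy":0,"wz":0},{"grip":0.8,"tx":-2,"ty":-140,"tz":0,"wx":0,"wy":0,"wz":0},{"grip":0.8,"tx":-3,"ty":-175,"tz":0,"wx":0,"wy":0,"wz":0},{"grip":0.8,"tx":-3,"ty":-202,"tz":5,"wx":0,"wy":0,"wz":0},{"grip":0.8,"tx":-3,"ty":-212,"tz":10,"wx":0,"wy":0,"wz":0},{"grip":0.8,"tx":-3,"ty":-212,"tz":11,"wx":0,"wy":0,"wz":0}]'
python3 - <<'E'
from h import *
to(.468,-.082,.162,1.35)
a,_=grab('side','s3'); b,_=grab('top','t3')
cv2.imwrite('pics/m4.png',np.hstack([cv2.resize(a[150:280,140:300,::-1],(480,390),interpolation=2),cv2.resize(b[150:260,250:340,::-1],(319,390),interpolation=2)]))
E
```

```text
t: 4.25
position: [0.4494, -0.0759, 0.1613]
orientation: [0.112, 0.994, -0.0, -0.001]
contact_force: [0.0, 0.0, -2.1]
finger_gap: 0.427
grasp_force: 30.0
t 4.25 pos [ 0.4494 -0.0759  0.1613] psi 1.345 tilt -0.0021 0.0002 j6 -1.69 F [ 0.   0.  -2.1] gap 0.427 | dt mm [-19.5  -1.8  -0.7] wz -0.005
```

View pics/m4.png

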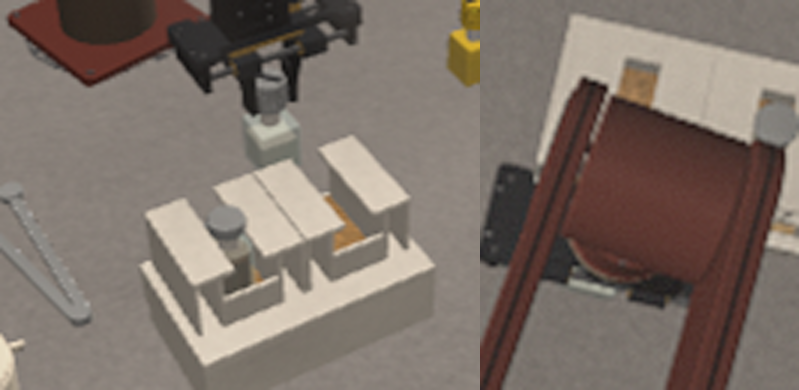

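The side crop shows the shaker upright in the grip at (270,135), in front of the empty left bay, and the pepper is untouched. The channel direction is tool -x, so I'll slide in that way.

```bash
python3 -m jog '[{"grip":0.8,"tx":-12,"ty":-2,"tz":0,"wx":0,"wy":0,"wz":0},{"grip":0.8,"tx":-24,"ty":-2,"tz":0,"wx":0,"wy":0,"wz":0},{"grip":0.8,"tx":-36,"ty":-2,"tz":0,"wx":0,"wy":0,"wz":0},{"grip":0.8,"tx":-46,"ty":-2,"tz":0,"wx":0,"wy":0,"wz":0},{"grip":0.8,"tx":-56,"ty":-2,"tz":0,"wx":0,"wy":0,"wz":0},{"grip":0.8,"tx":-64,"ty":-2,"tz":0,"wx":0,"wy":0,"wz":0},{"grip":0.8,"tx":-70,"ty":-2,"tz":0,"wx":0,"wy":0,"wz":0},{"grip":0.8,"tx":-70,"ty":-2,"tz":0,"wx":0,"wy":0,"wz":0}]'
python3 - <<'E'
from h import *
to(.606,-.1128,.162,1.35)
E
```

```text
t: 5.02
position: [0.5195, -0.0915, 0.1625]
orientation: [0.11, 0.994, 0.0, 0.0]
contact_force: [-0.5, 0.1, -2.4]
finger_gap: 0.43
grasp_force: 30.0
t 5.02 pos [ 0.5195 -0.0915  0.1625] psi 1.349 tilt 0.0003 -0.0000 j6 -1.67 F [-0.5  0.1 -2.4] gap 0.430 | dt mm [-89.   -1.8   0.6] wz -0.001
```

```bash
python3 -m jog '[{"grip":0.8,"tx":-8,"ty":-2,"tz":0,"wx":0,"wy":0,"wz":0},{"grip":0.8,"tx":-16,"ty":-2,"tz":0,"wx":0,"wy":0,"wz":0},{"grip":0.8,"tx":-26,"ty":-2,"tz":0,"wx":0,"wy":0,"wz":0},{"grip":0.8,"tx":-36,"ty":-2,"tz":0,"wx":0,"wy":0,"wz":0},{"grip":0.8,"tx":-46,"ty":-2,"tz":0,"wx":0,"wy":0,"wz":0},{"grip":0.8,"tx":-55,"ty":-2,"tz":0,"wx":0,"wy":0,"wz":0},{"grip":0.8,"tx":-62,"ty":-2,"tz":0,"wx":0,"wy":0,"wz":0},{"grip":0.8,"tx":-65,"ty":-2,"tz":0,"wx":0,"wy":0,"wz":0}]'
python3 - <<'E'
from h import *
to(.606,-.1128,.162,1.35)
a,_=grab('side','s4')
cv2.imwrite('pics/m5.png',cv2.resize(a[165:275,170:300,::-1],(650,550),interpolation=2))
E
```

```text
t: 5.68
position: [0.5825, -0.1082, 0.1625]
orientation: [0.111, 0.994, -0.0, 0.0]
contact_force: [0.5, -0.2, -1.5]
finger_gap: 0.431
grasp_force: 30.0
t 5.68 pos [ 0.5825 -0.1082  0.1625] psi 1.349 tilt 0.0004 -0.0001 j6 -1.67 F [ 0.5 -0.2 -1.5] gap 0.431 | dt mm [-24.    0.7   0.5] wz -0.001
```

View pics/m5.png

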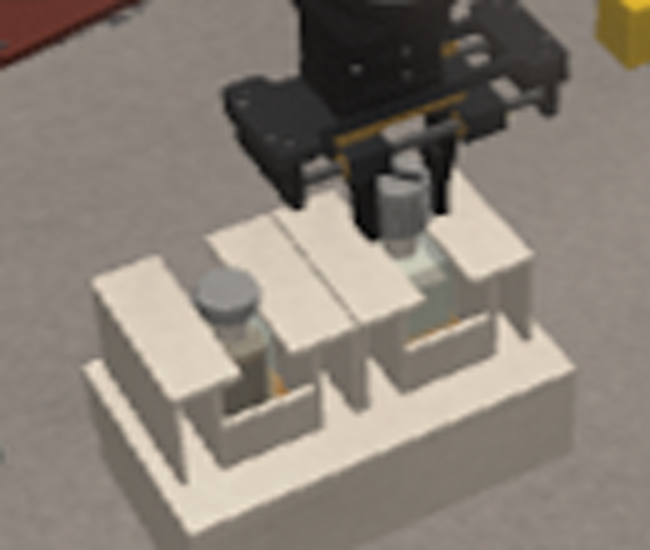

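The neck is in the left slot at (400,245), the cap is above the deck and the body is under it, with no contact force. Advancing slowly toward the stop.

```bash
python3 -m jog '[{"grip":0.8,"tx":-4,"ty":0,"tz":0,"wx":0,"wy":0,"wz":0},{"grip":0.8,"tx":-8,"ty":0,"tz":0,"wx":0,"wy":0,"wz":0},{"grip":0.8,"tx":-12,"ty":0,"tz":0,"wx":0,"wy":0,"wz":0},{"grip":0.8,"tx":-16,"ty":0,"tz":0,"wx":0,"wy":0,"wz":0},{"grip":0.8,"tx":-19,"ty":0,"tz":0,"wx":0,"wy":0,"wz":0},{"grip":0.8,"tx":-21,"ty":0,"tz":0,"wx":0,"wy":0,"wz":0},{"grip":0.8,"tx":-22,"ty":0,"tz":0,"wx":0,"wy":0,"wz":0},{"grip":0.8,"tx":-22,"ty":0,"tz":0,"wx":0,"wy":0,"wz":0}]'
python3 - <<'E'
from h import *
to(.606,-.1128,.162,1.35)
E
python3 -m jog '[{"grip":0.8,"tx":-0.5,"ty":0,"tz":0,"wx":0,"wy":0,"wz":0},{"grip":0.8,"tx":-1,"ty":0,"tz":0,"wx":0,"wy":0,"wz":0},{"grip":0.8,"tx":-1.5,"ty":0,"tz":0,"wx":0,"wy":0,"wz":0},{"grip":0.8,"tx":-2,"ty":0,"tz":0,"wx":0,"wy":0,"wz":0},{"grip":0.8,"tx":-2,"ty":0,"tz":0,"wx":0,"wy":0,"wz":0},{"grip":0.8,"tx":-2,"ty":0,"tz":0,"wx":0,"wy":0,"wz":0},{"grip":0.8,"tx":-2,"ty":0,"tz":0,"wx":0,"wy":0,"wz":0},{"grip":0.8,"tx":-2,"ty":0,"tz":0,"wx":0,"wy":0,"wz":0}]'
```

```text
t: 6.4
position: [0.6031, -0.1127, 0.1625]
orientation: [0.111, 0.994, -0.0, -0.0]
contact_force: [-0.5, -0.0, -1.1]
finger_gap: 0.428
grasp_force: 30.0
t 6.40 pos [ 0.6031 -0.1127  0.1625] psi 1.349 tilt -0.0000 -0.0000 j6 -1.66 F [-0.5 -0.  -1.1] gap 0.428 | dt mm [-2.9  0.6  0.5] wz -0.001
t: 7.07
position: [0.6049, -0.1131, 0.1625]
orientation: [0.111, 0.994, -0.0, 0.0]
contact_force: [-0.4, 0.2, -2.1]
finger_gap: 0.432
grasp_force: 30.0
```

```bash
python3 -m jog '[{"grip":0.8,"tx":-0.5,"ty":0,"tz":0,"wx":0,"wy":0,"wz":0},{"grip":0.8,"tx":-1,"ty":0,"tz":0,"wx":0,"wy":0,"wz":0},{"grip":0.8,"tx":-1.5,"ty":0,"tz":0,"wx":0,"wy":0,"wz":0},{"grip":0.8,"tx":-2,"ty":0,"tz":0,"wx":0,"wy":0,"wz":0},{"grip":0.8,"tx":-2,"ty":0,"tz":0,"wx":0,"wy":0,"wz":0},{"grip":0.8,"tx":-2,"ty":0,"tz":0,"wx":0,"wy":0,"wz":0},{"grip":0.8,"tx":-2,"ty":0,"tz":0,"wx":0,"wy":0,"wz":0},{"grip":0.8,"tx":-2,"ty":0,"tz":0,"wx":0,"wy":0,"wz":0}]'

```

```text
t: 7.73
position: [0.6068, -0.1136, 0.1625]
orientation: [0.111, 0.994, 0.0, -0.0]
contact_force: [-0.4, -0.0, -2.5]
finger_gap: 0.431
grasp_force: 30.0
```

```bash
python3 -m jog '[{"grip":0.8,"tx":-0.5,"ty":0,"tz":0,"wx":0,"wy":0,"wz":0},{"grip":0.8,"tx":-1,"ty":0,"tz":0,"wx":0,"wy":0,"wz":0},{"grip":0.8,"tx":-1.5,"ty":0,"tz":0,"wx":0,"wy":0,"wz":0},{"grip":0.8,"tx":-2,"ty":0,"tz":0,"wx":0,"wy":0,"wz":0},{"grip":0.8,"tx":-2,"ty":0,"tz":0,"wx":0,"wy":0,"wz":0},{"grip":0.8,"tx":-2,"ty":0,"tz":0,"wx":0,"wy":0,"wz":0},{"grip":0.8,"tx":-2,"ty":0,"tz":0,"wx":0,"wy":0,"wz":0},{"grip":0.8,"tx":-2,"ty":0,"tz":0,"wx":0,"wy":0,"wz":0}]'

```

```text
t: 8.4
position: [0.6086, -0.114, 0.1625]
orientation: [0.111, 0.994, 0.0, -0.0]
contact_force: [-2.1, 0.3, -1.6]
finger_gap: 0.433
grasp_force: 30.0
```

```bash
python3 -m jog '[{"grip":0.8,"tx":-0.5,"ty":0,"tz":0,"wx":0,"wy":0,"wz":0},{"grip":0.8,"tx":-1,"ty":0,"tz":0,"wx":0,"wy":0,"wz":0},{"grip":0.8,"tx":-1.5,"ty":0,"tz":0,"wx":0,"wy":0,"wz":0},{"grip":0.8,"tx":-1.5,"ty":0,"tz":0,"wx":0,"wy":0,"wz":0},{"grip":0.8,"tx":-1.5,"ty":0,"tz":0,"wx":0,"wy":0,"wz":0},{"grip":0.8,"tx":-1.5,"ty":0,"tz":0,"wx":0,"wy":0,"wz":0},{"grip":0.8,"tx":-1.5,"ty":0,"tz":0,"wx":0,"wy":0,"wz":0},{"grip":0.8,"tx":-1.5,"ty":0,"tz":0,"wx":0,"wy":0,"wz":0}]'

```

```text
t: 9.07
position: [0.6098, -0.1143, 0.1625]
orientation: [0.111, 0.994, -0.0, -0.0]
contact_force: [-6.0, 1.7, 1.2]
finger_gap: 0.433
grasp_force: 30.0
```

Contact with the back stop at about x = 0.608. Backing off slightly and lowering onto the floor.

```bash
python3 -m jog '[{"grip":0.8,"tx":1.5,"ty":0,"tz":0,"wx":0,"wy":0,"wz":0},{"grip":0.8,"tx":2.5,"ty":0,"tz":0,"wx":0,"wy":0,"wz":0},{"grip":0.8,"tx":2.5,"ty":0,"tz":1,"wx":0,"wy":0,"wz":0},{"grip":0.8,"tx":2.5,"ty":0,"tz":2,"wx":0,"wy":0,"wz":0},{"grip":0.8,"tx":2.5,"ty":0,"tz":3,"wx":0,"wy":0,"wz":0},{"grip":0.8,"tx":2.5,"ty":0,"tz":3.5,"wx":0,"wy":0,"wz":0},{"grip":0.8,"tx":2.5,"ty":0,"tz":3.5,"wx":0,"wy":0,"wz":0},{"grip":0.8,"tx":2.5,"ty":0,"tz":3.5,"wx":0,"wy":0,"wz":0}]'

```

```text
t: 9.73
position: [0.608, -0.1139, 0.1591]
orientation: [0.111, 0.994, -0.0, 0.0]
contact_force: [-0.5, 0.2, -2.3]
finger_gap: 0.425
grasp_force: 30.0
```

```bash
python3 -m jog '[{"grip":0.8,"tx":0,"ty":0,"tz":0.3,"wx":0,"wy":0,"wz":0},{"grip":0.8,"tx":0,"ty":0,"tz":0.6,"wx":0,"wy":0,"wz":0},{"grip":0.8,"tx":0,"ty":0,"tz":1,"wx":0,"wy":0,"wz":0},{"grip":0.8,"tx":0,"ty":0,"tz":1,"wx":0,"wy":0,"wz":0},{"grip":0.8,"tx":0,"ty":0,"tz":1,"wx":0,"wy":0,"wz":0},{"grip":0.8,"tx":0,"ty":0,"tz":1,"wx":0,"wy":0,"wz":0},{"grip":0.8,"tx":0,"ty":0,"tz":1,"wx":0,"wy":0,"wz":0},{"grip":0.8,"tx":0,"ty":0,"tz":1,"wx":0,"wy":0,"wz":0}]'

```

```text
t: 10.4
position: [0.6081, -0.1138, 0.1586]
orientation: [0.111, 0.994, -0.0, 0.0]
contact_force: [-0.0, 0.3, 2.8]
finger_gap: 0.432
grasp_force: 30.0
```

```bash
python3 -m jog '[{"grip":0.8,"tx":0,"ty":0,"tz":0,"wx":0,"wy":0,"wz":0.09},{"grip":0.8,"tx":0,"ty":0,"tz":0,"wx":0,"wy":0,"wz":0.18},{"grip":0.8,"tx":0,"ty":0,"tz":0,"wx":0,"wy":0,"wz":0.27},{"grip":0.8,"tx":0,"ty":0,"tz":0,"wx":0,"wy":0,"wz":0.36},{"grip":0.8,"tx":0,"ty":0,"tz":0,"wx":0,"wy":0,"wz":0.45},{"grip":0.8,"tx":0,"ty":0,"tz":0,"wx":0,"wy":0,"wz":0.54},{"grip":0.8,"tx":0,"ty":0,"tz":0,"wx":0,"wy":0,"wz":0.62},{"grip":0.8,"tx":0,"ty":0,"tz":0,"wx":0,"wy":0,"wz":0.7}]'
python3 -c "
from h import *
to(.606,-.1128,.158);print(ctrl.get_obs()['ft_torque'])"

```

```text
t: 11.07
position: [0.6073, -0.1147, 0.1584]
orientation: [0.447, 0.895, -0.001, -0.0]
contact_force: [-3.0, -2.2, 4.5]
finger_gap: 0.43
grasp_force: 30.0
t 11.07 pos [ 0.6073 -0.1147  0.1584] psi 0.645 tilt -0.0012 -0.0016 j6 -0.96 F [-3.  -2.2  4.5] gap 0.430 | dt mm [2.3 0.1 0.4] 
[-0.57389511  0.89689827  0.05070548]
```

```bash
python3 -m jog '[{"grip":0.8,"tx":0,"ty":0,"tz":0,"wx":0,"wy":0,"wz":0.02},{"grip":0.8,"tx":0,"ty":0,"tz":0,"wx":0,"wy":0,"wz":0.04},{"grip":0.8,"tx":0,"ty":0,"tz":0,"wx":0,"wy":0,"wz":0.06},{"grip":0.8,"tx":0,"ty":0,"tz":0,"wx":0,"wy":0,"wz":0.08},{"grip":0.8,"tx":0,"ty":0,"tz":0,"wx":0,"wy":0,"wz":0.1},{"grip":0.8,"tx":0,"ty":0,"tz":0,"wx":0,"wy":0,"wz":0.1},{"grip":0.8,"tx":0,"ty":0,"tz":0,"wx":0,"wy":0,"wz":0.1},{"grip":0.8,"tx":0,"ty":0,"tz":0,"wx":0,"wy":0,"wz":0.1}]'
python3 -c "
from h import *
to(.606,-.1128,.158);print(ctrl.get_obs()['ft_torque'])"

```

```text
t: 11.73
position: [0.6063, -0.1129, 0.1584]
orientation: [0.488, 0.873, -0.0, -0.002]
contact_force: [-8.9, 3.1, 8.9]
finger_gap: 0.428
grasp_force: 30.0
t 11.73 pos [ 0.6063 -0.1129  0.1584] psi 0.552 tilt -0.0037 0.0012 j6 -0.86 F [-8.9  3.1  8.9] gap 0.428 | dt mm [ 0.2 -0.2  0.4] 
[0.28785806 1.86231764 0.49242681]
```

```bash
python3 -m jog '[{"grip":0.8,"tx":0,"ty":0,"tz":0,"wx":0,"wy":0,"wz":0.02},{"grip":0.8,"tx":0,"ty":0,"tz":0,"wx":0,"wy":0,"wz":0.04},{"grip":0.8,"tx":0,"ty":0,"tz":0,"wx":0,"wy":0,"wz":0.06},{"grip":0.8,"tx":0,"ty":0,"tz":0,"wx":0,"wy":0,"wz":0.08},{"grip":0.8,"tx":0,"ty":0,"tz":0,"wx":0,"wy":0,"wz":0.08},{"grip":0.8,"tx":0,"ty":0,"tz":0,"wx":0,"wy":0,"wz":0.08},{"grip":0.8,"tx":0,"ty":0,"tz":0,"wx":0,"wy":0,"wz":0.08},{"grip":0.8,"tx":0,"ty":0,"tz":0,"wx":0,"wy":0,"wz":0.08}]'
python3 -c "
from h import *
to(.606,-.1128,.158);print(ctrl.get_obs()['ft_torque'])"

```

```text
t: 12.4
position: [0.6066, -0.1131, 0.1587]
orientation: [0.522, 0.853, -0.0, -0.001]
contact_force: [-8.0, 2.0, 9.6]
finger_gap: 0.43
grasp_force: 30.0
t 12.40 pos [ 0.6066 -0.1131  0.1587] psi 0.472 tilt -0.0029 0.0008 j6 -0.78 F [-8.   2.   9.6] gap 0.430 | dt mm [ 0.6 -0.4  0.7] 
[0.2380607  1.63180875 0.42834075]
```

The torque levelled off at about 0.45 N·m, so the cap is shut and slipping in the grip. I'll lift it off the floor, ease back from the stop, and turn the body square again with nothing holding it.

```bash
python3 -m jog '[{"grip":0.8,"tx":0,"ty":0,"tz":-1.5,"wx":0,"wy":0,"wz":0},{"grip":0.8,"tx":1,"ty":-1.2,"tz":-4,"wx":0,"wy":0,"wz":0},{"grip":0.8,"tx":1.9,"ty":-2.3,"tz":-4.5,"wx":0,"wy":0,"wz":0},{"grip":0.8,"tx":1.9,"ty":-2.3,"tz":-4.5,"wx":0,"wy":0,"wz":0},{"grip":0.8,"tx":1.9,"ty":-2.3,"tz":-4.5,"wx":0,"wy":0,"wz":-0.05},{"grip":0.8,"tx":1.9,"ty":-2.3,"tz":-4.5,"wx":0,"wy":0,"wz":-0.1},{"grip":0.8,"tx":1.9,"ty":-2.3,"tz":-4.5,"wx":0,"wy":0,"wz":-0.14},{"grip":0.8,"tx":1.9,"ty":-2.3,"tz":-4.5,"wx":0,"wy":0,"wz":-0.14}]'
python3 -c "
from h import *
to(.609,-.1138,.1585);print(ctrl.get_obs()['ft_torque'])"

```

```text
t: 13.07
position: [0.6051, -0.1131, 0.1624]
orientation: [0.462, 0.887, 0.0, 0.0]
contact_force: [-0.4, -0.2, -2.0]
finger_gap: 0.425
grasp_force: 30.0
t 13.07 pos [ 0.6051 -0.1131  0.1624] psi 0.611 tilt 0.0004 0.0002 j6 -0.92 F [-0.4 -0.2 -2. ] gap 0.425 | dt mm [-2.8  2.8  3.9] 
[-0.06657443  0.01706695 -0.01300007]
```

```bash
python3 -m jog '[{"grip":0.8,"tx":-0.7,"ty":0.8,"tz":0,"wx":0,"wy":0,"wz":0},{"grip":0.8,"tx":-1.4,"ty":1.6,"tz":0,"wx":0,"wy":0,"wz":0},{"grip":0.8,"tx":-2.1,"ty":2.4,"tz":0,"wx":0,"wy":0,"wz":0},{"grip":0.8,"tx":-2.8,"ty":3.1,"tz":0,"wx":0,"wy":0,"wz":0},{"grip":0.8,"tx":-3.2,"ty":3.5,"tz":0,"wx":0,"wy":0,"wz":0},{"grip":0.8,"tx":-3.2,"ty":3.5,"tz":0,"wx":0,"wy":0,"wz":0},{"grip":0.8,"tx":-3.2,"ty":3.5,"tz":0,"wx":0,"wy":0,"wz":0},{"grip":0.8,"tx":-3.2,"ty":3.5,"tz":0,"wx":0,"wy":0,"wz":0}]'
python3 -c "
from h import *
to(.609,-.1138,.1585);print(ctrl.get_obs()['ft_torque'])"

```

```text
t: 13.73
position: [0.6093, -0.1136, 0.1625]
orientation: [0.463, 0.887, -0.0, -0.0]
contact_force: [-2.7, 0.2, -0.9]
finger_gap: 0.431
grasp_force: 30.0
t 13.73 pos [ 0.6093 -0.1136  0.1625] psi 0.609 tilt -0.0007 0.0002 j6 -0.92 F [-2.7  0.2 -0.9] gap 0.431 | dt mm [ 0.  -0.4  4. ] 
[ 0.18619997  0.61483653 -0.03144074]
```

Contact is at the same x as before, so the body is about square. Lowering, then releasing.

```bash
python3 -m jog '[{"grip":0.8,"tx":0.4,"ty":-0.4,"tz":1,"wx":0,"wy":0,"wz":0},{"grip":0.8,"tx":0.4,"ty":-0.4,"tz":2,"wx":0,"wy":0,"wz":0},{"grip":0.8,"tx":0.4,"ty":-0.4,"tz":3,"wx":0,"wy":0,"wz":0},{"grip":0.8,"tx":0.4,"ty":-0.4,"tz":3.8,"wx":0,"wy":0,"wz":0},{"grip":0.8,"tx":0.4,"ty":-0.4,"tz":3.8,"wx":0,"wy":0,"wz":0},{"grip":0.5,"tx":0.4,"ty":-0.4,"tz":3.8,"wx":0,"wy":0,"wz":0},{"grip":0.2,"tx":0.4,"ty":-0.4,"tz":3.8,"wx":0,"wy":0,"wz":0},{"grip":0,"tx":0.4,"ty":-0.4,"tz":3.8,"wx":0,"wy":0,"wz":0}]'

```

```text
t: 14.4
position: [0.6098, -0.1139, 0.1592]
orientation: [0.463, 0.887, 0.0, 0.001]
contact_force: [1.0, 0.7, 0.5]
finger_gap: 0.572
grasp_force: 0.0
```

```bash
python3 -m jog '[{"grip":0,"tx":0,"ty":0,"tz":0,"wx":0,"wy":0,"wz":0},{"grip":0,"tx":0,"ty":0,"tz":0,"wx":0,"wy":0,"wz":0},{"grip":0,"tx":0,"ty":0,"tz":0,"wx":0,"wy":0,"wz":0},{"grip":0,"tx":0,"ty":0,"tz":0,"wx":0,"wy":0,"wz":0},{"grip":0,"tx":0,"ty":0,"tz":-15,"wx":0,"wy":0,"wz":0},{"grip":0,"tx":0,"ty":0,"tz":-40,"wx":0,"wy":0,"wz":0},{"grip":0,"tx":0,"ty":0,"tz":-75,"wx":0,"wy":0,"wz":0},{"grip":0,"tx":0,"ty":0,"tz":-110,"wx":0,"wy":0,"wz":0}]'
python3 -c "
from h import *
to(.35,.10,.27)"

```

```text
t: 15.07
position: [0.6082, -0.1134, 0.2687]
orientation: [0.463, 0.887, -0.0, -0.001]
contact_force: [1.5, -0.2, 1.3]
finger_gap: 0.993
grasp_force: 0.0
t 15.07 pos [ 0.6082 -0.1134  0.2687] psi 0.609 tilt -0.0025 0.0008 j6 -0.92 F [ 1.5 -0.2  1.3] gap 0.993 | dt mm [322.7 -89.7  -0.4]
```

```bash
python3 -m jog '[{"grip":0,"tx":40,"ty":4,"tz":0,"wx":0,"wy":0,"wz":0},{"grip":0,"tx":80,"ty":7,"tz":0,"wx":0,"wy":0,"wz":0},{"grip":0,"tx":120,"ty":11,"tz":0,"wx":0,"wy":0,"wz":0},{"grip":0,"tx":160,"ty":15,"tz":0,"wx":0,"wy":0,"wz":0},{"grip":0,"tx":200,"ty":19,"tz":0,"wx":0,"wy":0,"wz":0},{"grip":0,"tx":240,"ty":22,"tz":0,"wx":0,"wy":0,"wz":0},{"grip":0,"tx":280,"ty":26,"tz":0,"wx":0,"wy":0,"wz":0},{"grip":0,"tx":310,"ty":29,"tz":0,"wx":0,"wy":0,"wz":0}]'
python3 - <<'E'
from h import *
b,d=grab('top','t5');a,_=grab('side','s5')
cv2.imwrite('pics/m6.png',np.hstack([cv2.resize(b[150:225,260:360,::-1],(480,360),interpolation=2),cv2.resize(a[180:280,180:270,::-1],(316,360),interpolation=2)]))
P=cloud('top',d);m=(d>.1)&(P[...,2]>.182)&(P[...,2]<.2);m[:155]=0;m[200:]=0;m[:,:270]=0;m[:,320:]=0
v,u=np.nonzero(m);(cx,cy),r=cv2.minEnclosingCircle(np.stack([u,v],1).astype(np.float32));print(len(u),cx,cy,r,ray('top',cx,cy,.191),P[m].mean(0))
g=b.astype(int).sum(2)//3;k=m&(g<75);v,u=np.nonzero(k)
W=np.array([ray('top',x,y,.194)[:2] for x,y in zip(u,v)]).astype(np.float32);l=cv2.fitLine(W,2,0,.01,.01).ravel();print(len(u),l,np.arctan2(l[1],l[0]))
E
```

```text
t: 15.73
position: [0.4538, 0.1594, 0.269]
orientation: [0.462, 0.887, 0.0, -0.0]
contact_force: [0.9, 0.4, 0.9]
finger_gap: 1.002
grasp_force: 0.0
138 295.3571472167969 167.5 6.640269756317139 [ 0.60719307 -0.10964061  0.191     ] [ 0.60719117 -0.10927148  0.19184147]
9 [ 0.97222304 -0.23405626  0.60727555 -0.11147799] -0.23624775
```

View pics/m6.png

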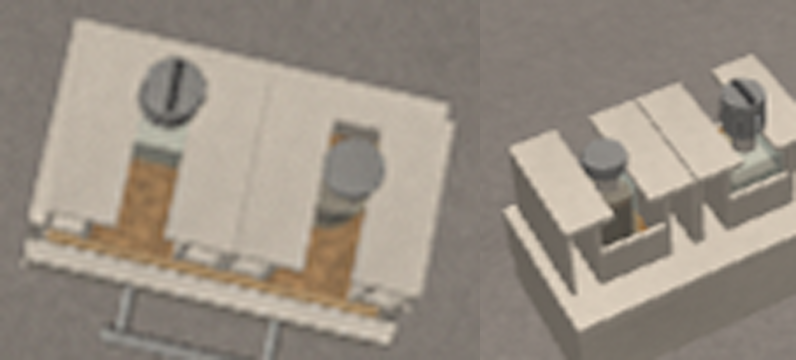

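The cap's bar (crop (175,85)) now lies along the channel at -0.236 rad, against a channel yaw of about -0.22. The shaker stands at (0.607, -0.111), against the stop, and the pepper and rack are unchanged. Handing in.

```bash
python3 -c "
from station import ctrl
print(ctrl.job_done())"
```

```text
the job is handed in; nothing more can be done
None
```

The job is handed in: the salt shaker stands released in the left channel of the rack, about 1 mm or less from the back stop. Its cap is turned clockwise to its hard stop, and I saw no shift in the other things; the hand-in gave no verdict.

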